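# Find the empty well of the stone box and open it

### The job

One of the four wells of the wooden stone box is empty and must be opened for a new parcel. Press lightly on the steel disc of the covers, one after another, until you find the cover that rocks (the others are full underneath and sit firm), then tip that cover and push its raised edge over until it stands nearly upright and stays so. Use only the fingertips: pinch and lift nothing, do not force the firm covers, and leave the jars, loupe and tweezers round the box where they are.

Things in the scene. Friction and masses are not known exactly. Their poses are not given: they have to be found in the camera images.
- stone_box: dark wooden stone box, 123 (x) by 267 (y) by 64 mm high, fixed to the desk. Origin: centre of its underside; x to its far side, y along the row of wells. Four wells, 103 (x) by 53 (y), 58 mm deep, walls about 11 mm, each shut by a cover flush with the rim. Pivots of covers 1 to 4: x = 0, z = 61, y = +96, +32, -32, -96 mm. Any one of the four, unmarked, is over the empty well.
- cover_1 (a joint): tilt of the leftmost (+y) cover, a board 100 (x) by 50 by 6 mm on a pivot along y at its middle: 0 = shut; grows to 1.4 rad as its far (+x) end, marked by a steel disc, goes down into the well and its near end rises, nearly upright. No tilt the other way. Over a full well it gives under 2 mm when pressed; over the empty one it tilts under 1 to 3 N and stays at any tilt.
- cover_1_press (a point): centre of the flat steel disc (18 mm) on top of the leftmost (+y) cover, 32 mm from the pivot on the far (+x) side: the place to press. It moves with the cover; 64 mm above the desk when shut.
- cover_2 (a joint): tilt of the second from the left cover, a board 100 (x) by 50 by 6 mm on a pivot along y at its middle: 0 = shut; grows to 1.4 rad as its far (+x) end, marked by a steel disc, goes down into the well and its near end rises, nearly upright. No tilt the other way. Over a full well it gives under 2 mm when pressed; over the empty one it tilts under 1 to 3 N and stays at any tilt.
- cover_2_press (a point): centre of the flat steel disc (18 mm) on top of the second from the left cover, 32 mm from the pivot on the far (+x) side: the place to press. It moves with the cover; 64 mm above the desk when shut.
- cover_3 (a joint): tilt of the third from the left cover, a board 100 (x) by 50 by 6 mm on a pivot along y at its middle: 0 = shut; grows to 1.4 rad as its far (+x) end, marked by a steel disc, goes down into the well and its near end rises, nearly upright. No tilt the other way. Over a full well it gives under 2 mm when pressed; over the empty one it tilts under 1 to 3 N and stays at any tilt.
- cover_3_press (a point): centre of the flat steel disc (18 mm) on top of the third from the left cover, 32 mm from the pivot on the far (+x) side: the place to press. It moves with the cover; 64 mm above the desk when shut.
- cover_4 (a joint): tilt of the rightmost (-y) cover, a board 100 (x) by 50 by 6 mm on a pivot along y at its middle: 0 = shut; grows to 1.4 rad as its far (+x) end, marked by a steel disc, goes down into the well and its near end rises, nearly upright. No tilt the other way. Over a full well it gives under 2 mm when pressed; over the empty one it tilts under 1 to 3 N and stays at any tilt.
- cover_4_press (a point): centre of the flat steel disc (18 mm) on top of the rightmost (-y) cover, 32 mm from the pivot on the far (+x) side: the place to press. It moves with the cover; 64 mm above the desk when shut.
- jar_side: screw-cap glass jar, 39 mm across, 43 mm high, loose, beside the right end of the stone box; origin: centre of its underside. Bystander.
- jar_back: screw-cap glass jar, 39 mm across, 43 mm high, loose, behind the stone box; origin: centre of its underside. Bystander.
- loupe: folded loupe, 27 by 44 by 14 mm, loose, lying behind the stone box; origin: centre of its underside. Bystander.
- tweezers: steel tweezers, 13 by 162 by 10 mm, loose, lying in front of the stone box along its near side; origin: centre of the underside. Bystander.

How it is judged:
By the outcome, as a careful person would: the job done as asked, in the order asked, and still so for the second after the job is handed in, with the robot touching nothing.
It also fails if it takes over 51 s, if anything falls off the work surface, if the arm or the gripper's body presses on something with over 40 N, if the wrist force passes 120 N, or if a joint passes its speed limit or range.

### The arm

A 6-joint arm with a two-finger parallel gripper is mounted at the origin on a cart in front of the work surface, level with it; the furniture and walls round the work are solid. World frame = base frame: x ahead of the robot, y to its left, z up, the work surface at z = 0. Lengths are in m, angles in rad, forces in N, time in s.
With the tool pointing down it reaches from about 0.25 to 0.85 m from the base axis. Payload 12.5 kg.
Tool frame: the origin (TCP) lies between the finger pads; the fingertips stand 22 mm ahead of it and the grasp point (between the pads) lies 3 mm ahead of it; z points along the fingers, y is the line along which they close (so a half turn about z gives the same grasp; the last joint's range is limited). The gripper opens to 93 mm and grips with 3 to 60 N. Pads are 15 mm wide; open, the fingers measure 128 mm over their backs; the gripper's body (75 mm by 188 mm) begins 65 mm behind the grasp point.
Start: joints at [-1.208, 0.351, 1.652, -0, 1.139, -0.085], TCP at [0.238, -0.496, 0.241] pointing down, gripper open.
Joint ranges: [-2.75, 2.75], [-0.79, 2.1], [0.01, 2.65], [-1.57, 4.71], [0.07, 3.14], [-2.87, 2.87]. Speed limits (rad/s): [2.22, 2.22, 2.79, 3.14, 3.14, 3.14].

### API

Orientations are given as a 3x3 rotation matrix whose columns are the frame's x, y, z axes.
In Python, from rig import * gives the robot as it stands.
- The arm moves only by the tool carry_out, never from a script. Its argument "moves" is text: rows parted by semicolons, each of 5 numbers parted by spaces: the opening in per cent of the stroke, from 0 (shut) to 100 (fully open), then the shift along the tool's x, y, z in m, then the turn about the tool's z in rad. In form: grip tx ty tz yaw; .... A call has 1 to 20 rows; each row is the pose to reach, as a shift and turn from the pose commanded when the call began, along the tool's axes at that moment; what a row does not reach only later rows make up. A row lasts 1/12 s, in which the tool goes at most 41.7 mm and 7.16 degrees, less where a joint would pass 70% of its speed; a pose out of reach is approached as far as the arm can. A call with a gripper value outside its range is refused whole. The fingers move at their own pace and stop on an object; "newtons" is the grip in N (left out, the last holds). Time passes only in rows, so rows that repeat a pose let the fingers close. It gives the time, the measured TCP pose, the force, the opening and the grip force at its end, in the units of the state.
- get_state(): the state, without advancing time (a new reading comes with each control period).
- camera(name): name is "scene" or "top" or "wrist"; returns (picture, depth): 480x640x3 uint8, red, green, blue; 480x640 float32, m along the optical axis (not along the pixel's ray), 0 where there is no reading.
- calibration(name): a dict with "vfov" (degrees; the focal length in pixels is half the picture's height over the tangent of half this angle, whatever the lens; pixels are square), "cx", "cy" (the principal point, pixels), "position" and "orientation" of the camera in the world; the wrist camera has in their place "hand_eye" (4x4, takes a point from camera to tool coordinates, whose origin is the TCP and whose axes are the flange's). Camera axes: x right, y up, looking along -z (the intrinsics and any distortion apply to the point x, -y, -z); pixel columns grow to the right and rows downward; lengths in m; the calibration is good to about 2 mm. A picture is of the moment at which its call begins: read the wrist's pose just before it. calibration takes no time and is no camera call.
- job_done(): hands the job in; it is judged then, once.
The state is a dict: "t": time; "joint_positions": joint angles; "dq": joint speeds; "tau": joint torques, N m; "eef_pos": TCP position; "tool_rot": TCP orientation; "contact_force": force on the tool from outside, world axes, zero at the start; "wrist_torque": the same for the moment, N m; "grip_width": finger opening in m; "grasp_force": force on a finger pad.
Only numpy, scipy, OpenCV 4.12 (cv2) and the standard library are available. Lean on these libraries where they do the work, as an engineer would, in place of code of your own. Each camera call takes 0.05 s, during which the arm holds its last target. There are 200 camera calls.

## Working session

There is one attempt and no reset: what is moved stays moved. The work goes in short steps, Python scripts to look and compute and a tool call to move; the robot and the scene stay as the last step left them, time stands still between calls to the robot, and variables do not carry over. Pictures are saved under pics/ and viewed, at most 10 in all, crops included, and the job is handed in when it is done.

Besides the shell and the picture viewer there is one more tool, called after ">>>" by a JSON object that holds its "op" and its "data", one argument or row to a line. carry_out: Moves the arm, as the interface text tells. Its arguments: {"type":"object","properties":{"moves":{"type":"string"},"newtons":{"type":"number"}},"required":["moves"]}

```bash
mkdir -p pics; cat > h.py <<'E'
from rig import *
import numpy as np, cv2
def ray(name,u,v,st=None):
    c=calibration(name); f=240/np.tan(np.radians(c["vfov"])/2)
    d=np.array([(u-c["cx"])/f,-(v-c["cy"])/f,-1.0])
    return np.array(c["position"]),np.array(c["orientation"])@d
def plane(name,u,v,z):
    p,d=ray(name,u,v); return p+d*(z-p[2])/d[2]
E
python3 - <<'E'
from h import *
for n in("top","scene"):
    p,d=camera(n); cv2.imwrite(f"pics/{n}0.png",p[:,:,::-1]); c=calibration(n); print(n,c)
    np.save(n+"d.npy",d)
s=get_state(); print(s["t"],s["eef_pos"],np.round(s["tool_rot"],3),s["grip_width"])
E
```

```text
top {'vfov': 49.149606343791554, 'cx': 315.3520040101518, 'cy': 238.13161583460348, 'position': array([ 0.54401629, -0.04485041,  0.90127277]), 'orientation': array([[ 0.0218715 ,  0.99899705, -0.03907091],
       [-0.99960241,  0.02254693,  0.01693106],
       [ 0.017795  ,  0.03868506,  0.99909299]])}
scene {'vfov': 48.736730785598894, 'cx': 321.1292716670351, 'cy': 236.36976417584754, 'position': array([0.16091107, 0.41644831, 0.66729256]), 'orientation': array([[-0.71879668,  0.48484514, -0.49825347],
       [-0.69521616, -0.50377028,  0.51272799],
       [-0.00241162,  0.71494104,  0.69918058]])}
0.1 [ 0.23805969 -0.49550615  0.24015481] [[ 0.901  0.433 -0.   ]
 [ 0.433 -0.901  0.001]
 [ 0.    -0.001 -1.   ]] 0.09319839697948265
```

View pics/top0.png

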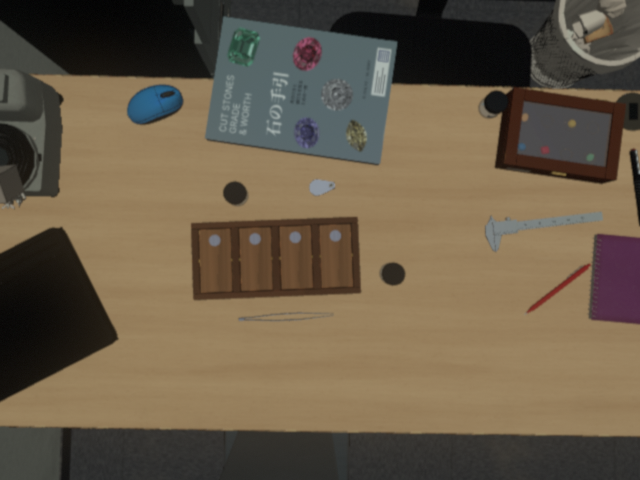

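View pics/scene0.png

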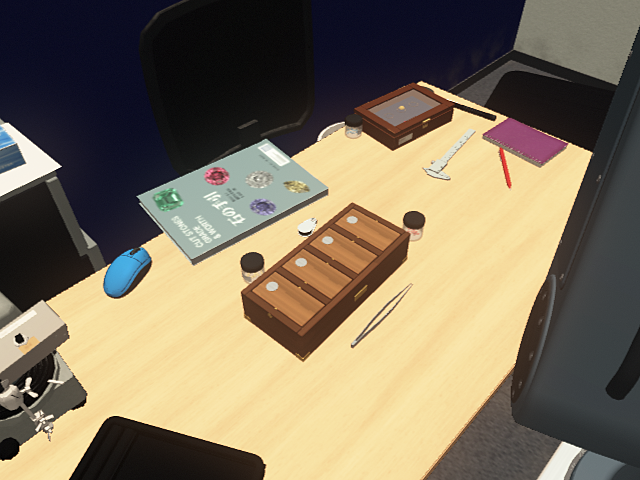

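The top view shows the box, with discs near (215,240), (255,239), (295,237) and (335,236). The scene view shows the same discs at about (272,286) to (352,220). I'll locate them precisely in both views.

```bash
python3 - <<'E'
from h import *
g={"top":[(215,240),(255,239),(295,237),(335,236)],"scene":[(272,286),(301,262),(328,240),(352,220)]}
R={}
for n in g:
    im=cv2.imread(f"pics/{n}0.png"); hsv=cv2.cvtColor(im,cv2.COLOR_BGR2HSV); R[n]=[]
    for u,v in g[n]:
        w=hsv[v-11:v+12,u-11:u+12].astype(int); m=(w[...,1]<90)&(w[...,2]>90)
        yy,xx=np.nonzero(m); a,b=xx.mean()+u-11,yy.mean()+v-11
        R[n].append((a,b)); print(n,m.sum(),round(a,1),round(b,1),plane(n,a,b,.064).round(4))
for i in range(4):
    (p,d),(q,e)=ray("top",*R["top"][i]),ray("scene",*R["scene"][i])
    s=np.linalg.lstsq(np.c_[d,-e],q-p,rcond=None)[0]; A=p+d*s[0];B=q+e*s[1]; print(i+1,((A+B)/2).round(4),np.linalg.norm(A-B).round(4))
for k,(u,v,z) in dict(jarb=(235,193,.043),jars=(393,273,.043),loupe=(321,187,.01),twl=(240,318,.01),twr=(333,315,.01),c1=(192,223,.064),c2=(357,218,.064),c3=(360,292,.064),c4=(194,299,.064)).items(): print(k,plane("top",u,v,z).round(3))
c=calibration("wrist");print(c)
E
```

```text
top 133 214.3 239.9 [0.5703 0.1017 0.064 ]
top 126 254.6 238.3 [0.5743 0.0378 0.064 ]
top 130 294.9 236.8 [ 0.5781 -0.0264  0.064 ]
top 131 335.0 235.3 [ 0.582  -0.0903  0.064 ]
scene 92 271.7 286.0 [0.5704 0.1008 0.064 ]
scene 83 300.7 261.9 [0.5743 0.0368 0.064 ]
scene 71 327.1 239.7 [ 0.5785 -0.0271  0.064 ]
scene 65 351.5 219.2 [ 0.5827 -0.0911  0.064 ]
1 [0.5701 0.1014 0.0648] 0.0005
2 [0.574  0.0375 0.0648] 0.0006
3 [ 0.578  -0.0264  0.0648] 0.0002
4 [ 0.582  -0.0902  0.065 ] 0.0
jarb [0.649 0.074 0.043]
jars [ 0.523 -0.188  0.043]
loupe [ 0.666 -0.068  0.01 ]
twl [0.441 0.064 0.01 ]
twr [ 0.449 -0.093  0.01 ]
c1 [0.596 0.138 0.064]
c2 [ 0.611 -0.125  0.064]
c3 [ 0.493 -0.132  0.064]
c4 [0.476 0.131 0.064]
{'vfov': 61.613731702044205, 'cx': 316.59062049378497, 'cy': 246.17034990294155, 'hand_eye': array([[-5.10662035e-04,  9.65992369e-01,  2.58570074e-01,
         7.15391514e-02],
       [ 9.99999657e-01,  3.24803158e-04,  7.61513059e-04,
        -2.86462876e-04],
       [ 6.51631427e-04,  2.58570374e-01, -9.65992203e-01,
        -1.44157805e-01],
       [ 0.00000000e+00,  0.00000000e+00,  0.00000000e+00,
         1.00000000e+00]])}
```

Both views agree within 1 mm: discs at z≈0.065, 64 mm pitch, box yaw 0.062. I'll shut the fingers, line tool x up with box x and go above disc 4.

>>> {"op": "carry_out", "data": {
  "moves": "0 0.485 -0.216 0 0.386;0 0.485 -0.216 0 0.386;0 0.485 -0.216 0 0.386;0 0.485 -0.216 0 0.386;0 0.485 -0.216 0 0.386;0 0.485 -0.216 0 0.386;0 0.485 -0.216 0 0.386;0 0.485 -0.216 0 0.386;0 0.485 -0.216 0 0.386;0 0.485 -0.216 0 0.386;0 0.485 -0.216 0 0.386;0 0.485 -0.216 0 0.386;0 0.485 -0.216 0 0.386;0 0.485 -0.216 0 0.386;0 0.485 -0.216 0.04 0.386;0 0.485 -0.216 0.08 0.386;0 0.485 -0.216 0.12 0.386;0 0.485 -0.216 0.14 0.386;0 0.485 -0.216 0.14 0.386;0 0.485 -0.216 0.14 0.386"
}}

```text
t: 1.77
eef_pos: [0.5815, -0.0912, 0.1003]
tool_rot: [[0.998, 0.062, -0.002], [0.062, -0.998, 0.0], [-0.002, -0.0, -1.0]]
contact_force: [0.4, 0.6, 0.5]
grip_width: 0.0003
grasp_force: 0.0
```

```bash
python3 - <<'E'
from h import *
s=get_state(); R=np.array(s["tool_rot"]); print(R.round(3),s["eef_pos"],s["contact_force"],s["grip_width"])
print(R.T@(np.array([.582,-.0903,.086])-s["eef_pos"]))
p,d=camera("wrist"); cv2.imwrite("pics/w1.png",p[:,:,::-1])
E
```

```text
[[ 0.998  0.062 -0.002]
 [ 0.062 -0.998  0.   ]
 [-0.002 -0.    -1.   ]] [ 0.58145943 -0.09117903  0.10033976] [0.39113922 0.6145561  0.46104081] 0.00034178605963446795
[ 0.00061837 -0.00083745  0.0143391 ]
```

View pics/w1.png

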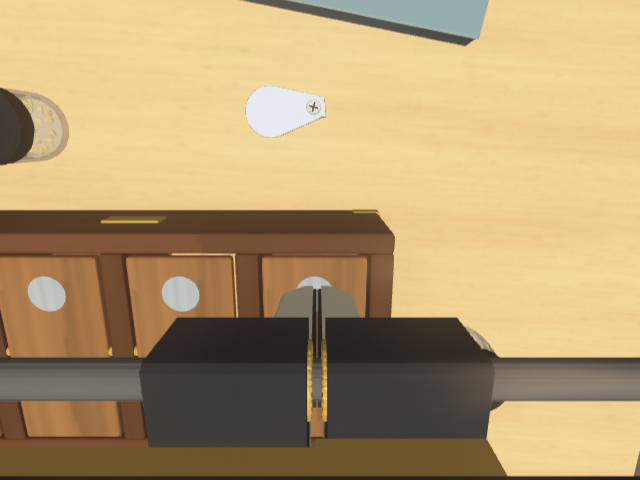

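The closed fingertips sit centred over disc 4 (about pixel (315,285)). I'll press gently.

>>> {"op": "carry_out", "data": {
  "moves": "0 0 0 0.008 0;0 0 0 0.012 0;0 0 0 0.013 0;0 0 0 0.014 0;0 0 0 0.015 0;0 0 0 0.015 0"
}}

```text
t: 2.32
eef_pos: [0.582, -0.0911, 0.0859]
tool_rot: [[0.998, 0.062, 0.001], [0.062, -0.998, -0.0], [0.001, 0.0, -1.0]]
contact_force: [-0.5, 0.1, -0.1]
grip_width: 0.0008
grasp_force: 0.3
```

>>> {"op": "carry_out", "data": {
  "moves": "0 0 0 0.001 0;0 0 0 0.001 0;0 0 0 0.001 0"
}}

```text
t: 2.57
eef_pos: [0.5821, -0.0911, 0.0858]
tool_rot: [[0.998, 0.062, 0.001], [0.062, -0.998, -0.0], [0.001, 0.0, -1.0]]
contact_force: [-3.9, 0.6, 10.8]
grip_width: 0.0003
grasp_force: 5.4
```

>>> {"op": "carry_out", "data": {
  "moves": "0 0 0 0.001 0;0 0 0 0.001 0;0 0 0 0.001 0"
}}

```text
t: 2.82
eef_pos: [0.5822, -0.0911, 0.0857]
tool_rot: [[0.998, 0.062, 0.001], [0.062, -0.998, -0.0], [0.001, 0.0, -1.0]]
contact_force: [-7.6, 1.6, 21.4]
grip_width: 0.0007
grasp_force: 10.4
```

Cover 4 is firm: about 10 N/mm with no give. Next is cover 3, pressing more softly.

>>> {"op": "carry_out", "data": {
  "moves": "0 0 0 -0.015 0;0 0 0 -0.015 0;0 0 -0.032 -0.015 0;0 0 -0.064 -0.015 0;0 0 -0.064 -0.015 0;0 0 -0.064 -0.008 0;0 0 -0.064 -0.004 0;0 0 -0.064 -0.002 0;0 0 -0.064 -0.001 0;0 0 -0.064 -0.001 0;0 0 -0.064 -0.001 0"
}}

```text
t: 3.73
eef_pos: [0.5778, -0.0277, 0.0845]
tool_rot: [[0.998, 0.061, -0.0], [0.061, -0.998, -0.0], [-0.0, 0.0, -1.0]]
contact_force: [1.0, -0.5, -0.1]
grip_width: 0.0007
grasp_force: 0.0
```

>>> {"op": "carry_out", "data": {
  "moves": "0 0 0 0.001 0;0 0 0 0.001 0;0 0 0 0.001 0"
}}

```text
t: 3.98
eef_pos: [0.5779, -0.0273, 0.0837]
tool_rot: [[0.998, 0.062, 0.0], [0.062, -0.998, -0.0], [0.0, 0.0, -1.0]]
contact_force: [-0.4, -0.0, 0.8]
grip_width: 0.0007
grasp_force: 0.2
```

>>> {"op": "carry_out", "data": {
  "moves": "0 0 0 0.001 0;0 0 0 0.002 0;0 0 0 0.002 0;0 0 0 0.002 0"
}}

```text
t: 4.32
eef_pos: [0.5779, -0.0272, 0.0816]
tool_rot: [[0.998, 0.062, 0.0], [0.062, -0.998, -0.0], [0.0, 0.0, -1.0]]
contact_force: [0.5, -0.1, 1.6]
grip_width: 0.0003
grasp_force: 0.4
```

Cover 3 rocks: it has given over 4 mm under 1.6 N. I'll tip it.

>>> {"op": "carry_out", "data": {
  "moves": "0 0 0 0.003 0;0 0 0 0.006 0;0 0 0 0.009 0;0 0 0 0.012 0;0 0 0 0.015 0;0 0 0 0.017 0;0 0 0 0.017 0;0 0 0 0.017 0"
}}

```text
t: 4.98
eef_pos: [0.5778, -0.0271, 0.0644]
tool_rot: [[0.998, 0.062, -0.0], [0.062, -0.998, 0.0], [-0.0, -0.0, -1.0]]
contact_force: [-0.4, -0.8, 0.0]
grip_width: 0.0004
grasp_force: 0.0
```

```bash
python3 - <<'E'
from h import *
p,d=camera("scene"); cv2.imwrite("pics/s2.png",cv2.resize(p[180:380,220:440,::-1],None,fx=2.5,fy=2.5))
E
```

```text
(no output)
```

View pics/s2.png

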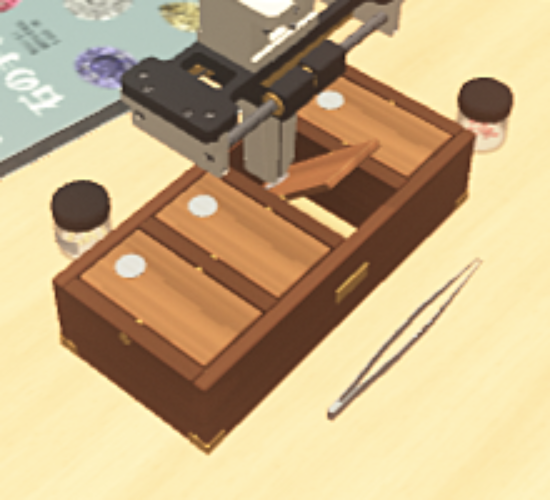

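Cover 3 is tilted about 0.75 rad, with its near edge up (crop pixel (375,145)). I'll rise, go over to the near side, lower in front of the raised edge, then push it toward +x.

>>> {"op": "carry_out", "data": {
  "moves": "0 0 0 -0.04 0;0 0 0 -0.08 0;0 0 0 -0.08 0;0 -0.035 0 -0.08 0;0 -0.07 0 -0.08 0;0 -0.096 0 -0.08 0;0 -0.096 0 -0.08 0;0 -0.096 0 -0.06 0;0 -0.096 0 -0.04 0;0 -0.096 0 -0.038 0;0 -0.096 0 -0.038 0"
}}

```text
t: 5.95
eef_pos: [0.482, -0.033, 0.1021]
tool_rot: [[0.998, 0.062, -0.002], [0.062, -0.998, 0.0], [-0.002, -0.0, -1.0]]
contact_force: [0.6, 0.3, 1.9]
grip_width: 0.0006
grasp_force: 0.0
```

>>> {"op": "carry_out", "data": {
  "moves": "0 0.008 0 0 0;0 0.014 0 0 0;0 0.02 0 0 0;0 0.025 0 0 0;0 0.03 0 0 0;0 0.034 0 0 0;0 0.037 0 0 0;0 0.037 0 0 0;0 0.037 0 0 0"
}}

```text
t: 6.7
eef_pos: [0.5193, -0.0308, 0.1027]
tool_rot: [[0.998, 0.062, 0.0], [0.062, -0.998, -0.0], [0.0, 0.0, -1.0]]
contact_force: [0.0, -0.1, 0.1]
grip_width: 0.0003
grasp_force: 0.0
```

>>> {"op": "carry_out", "data": {
  "moves": "0 0.002 0 0 0;0 0.004 0 0 0;0 0.006 0 0 0;0 0.006 0 0 0;0 0.006 0 0 0"
}}

```text
t: 7.12
eef_pos: [0.525, -0.0305, 0.1026]
tool_rot: [[0.998, 0.062, -0.0], [0.062, -0.998, -0.0], [-0.0, -0.0, -1.0]]
contact_force: [-0.4, 0.2, 1.2]
grip_width: 0.0005
grasp_force: 0.7
```

>>> {"op": "carry_out", "data": {
  "moves": "0 0.001 0 0 0;0 0.002 0 0 0;0 0.002 0 0 0"
}}

```text
t: 7.37
eef_pos: [0.5255, -0.0304, 0.1026]
tool_rot: [[0.998, 0.062, -0.004], [0.062, -0.998, 0.0], [-0.004, -0.0, -1.0]]
contact_force: [-10.7, -2.2, 10.0]
grip_width: 0.0009
grasp_force: 5.5
```

```bash
python3 - <<'E'
from h import *
p,d=camera("scene"); cv2.imwrite("pics/s3.png",cv2.resize(p[180:380,220:440,::-1],None,fx=2.5,fy=2.5))
E
```

```text
(no output)
```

View pics/s3.png

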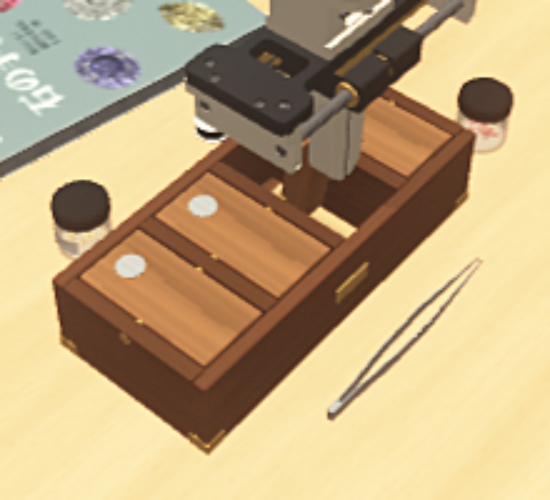

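The cover is nearly upright and against its stop, since the force is rising there. I'll back away toward -x, then rise, and check.

>>> {"op": "carry_out", "data": {
  "moves": "0 -0.01 0 0 0;0 -0.03 0 0 0;0 -0.05 0 0 0;0 -0.05 0 0 0;0 -0.05 0 -0.04 0;0 -0.05 0 -0.08 0;0 -0.05 0 -0.12 0;0 -0.09 0 -0.15 0;0 -0.13 0 -0.15 0;0 -0.13 0 -0.15 0;0 -0.13 0 -0.15 0"
}}

```text
t: 8.33
eef_pos: [0.3966, -0.0384, 0.2536]
tool_rot: [[0.998, 0.061, 0.002], [0.061, -0.998, -0.0], [0.002, 0.001, -1.0]]
contact_force: [-0.2, -1.1, 0.3]
grip_width: 0.0006
grasp_force: 0.0
```

```bash
python3 - <<'E'
from h import *
p,d=camera("scene"); cv2.imwrite("pics/s4.png",cv2.resize(p[130:380,190:440,::-1],None,fx=2.3,fy=2.3))
E
```

```text
(no output)
```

View pics/s4.png

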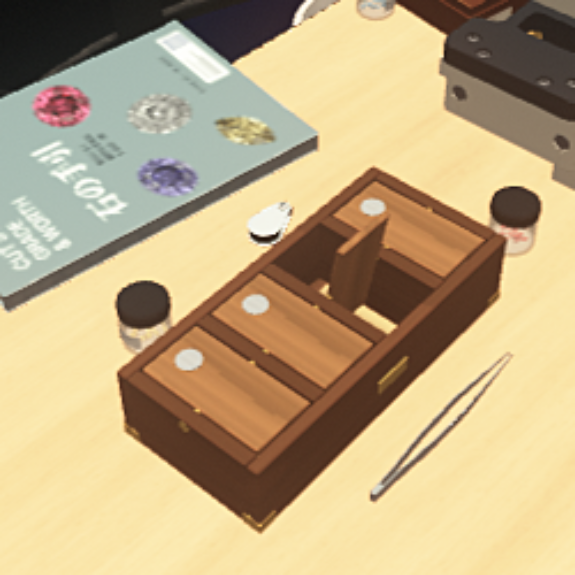

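Cover 3 stands nearly upright (crop about (360,260)) with the arm clear, the other covers are shut, and the jars, loupe and tweezers are still in place.

```bash
python3 -c "
from rig import *
print(job_done())"
```

```text
the job is handed in; nothing more can be done
None
```

Cover 3 (third from the left) was the one that rocked; I tipped it and pushed it to its stop, and it stayed nearly upright with the arm clear. Cover 4 was firm, though my check on it reached about 21 N, harder than the light press you asked for; covers 1 and 2 weren't pressed, the jars, loupe and tweezers look unmoved, and the job is handed in.

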